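Set the label clip and press the label holder home

TASK

Turn the knob on the low tin shelf until the black pointer of the sliding label clip stands level with the red mark, and let go of the knob. Then take the label holder with the red card out of its wooden stand, push its tongue straight down behind the lip of the clip, against the spring, until its shoulders are fully home on the clip, and finish while still gripping it and keeping it pressed home, without letting go. Leave the blue holder, the tins and the glass cutter as they are.

Things in the scene. Friction and masses are not known exactly. Their poses are not given: they have to be found in the camera images.
- knob (a joint): Angle of the knob (rad, positive = counter-clockwise from above, -2.2 to 2.2). It is geared to the clip: +1 rad moves the clip and its pointer 14 mm along the shelf's +y. Stiff (about 0.12 N m), stays where it is left; one turn of up to 1.5 rad is enough.
- knob_grip (a point): Centre of the knob's black upright bar grip, 42 mm long (its x), 12 mm thick (its y, pinch across this), 26 mm tall; 13 mm below this point is the top of a disc of 22 mm radius. The turning axis is vertical through this point. It stands on the right part of a low plywood tin shelf, 140 x 320 mm, deck 60 mm above the table.
- pointer_tip (a point): Tip of the 5 mm wide black pointer that is part of the aluminium clip; it points along the shelf's +x (away from the robot) over the white scale strip. It moves along the shelf's y with the clip.
- red_mark (a point): Centre of the top of the red mark, a bar 18 mm long (x) and 3 mm wide (y) on the scale strip just beyond the pointer. Axes as the shelf's: x away from the robot, y to the left along the shelf front. The pointer is level with it when the tip's y in this frame is 0. Red and blue mark swap places at random.
- blue_mark (a point): The same for the blue mark, not used.
- pocket (a point): Middle of the mouth of the aluminium clip's pocket, level with the tops of its two end walls, where the holder's shoulders come to rest. Axes as the shelf's. The pocket is 8.5 mm wide in x between the lip in front and the back (both flared outward over the top 9 mm) and 44 mm long in y between the end walls. The top of the sprung brass plate inside is 20 mm below this point.
- spring_plate (a joint): How far the sprung brass plate in the pocket is pressed down (m): 0 free, 0.008 when the holder's shoulders rest on the clip. It takes about 4 N to start and 8.5 N at 0.008. The spring lifts a holder that is let go.
- red_center (a point): Centre of the label part of the red holder: an upright white plate 10 mm thick (x, pinch across this), 58 mm wide (y), 44 mm tall, red card on both faces (either may face forward). Below it a 5 mm shoulder strip of equal thickness and width, underside 27 mm below this point; then the grey tongue 5 x 40 x 28 mm, its foot 55 mm below. 50 g. Fully home, this point is 27 mm above pocket.
- blue_center (a point): The same for the holder with the blue card, in the stand's other slot. Leave it.
- stand: Fixed wooden block 60 x 150 x 34 mm, origin at the centre of its underside, with two slots along its y axis, 26 mm deep, 80 mm between centres, each 7 x 42 mm, in which the holders stand (places swapped at random). A tongue is out of its slot when lifted 26 mm.
- tin_a: White tin, 68 mm across, 18 mm high, on the shelf's deck behind the scale; origin at the centre of its underside. Leave it.
- tin_b: White tin, 72 mm across, 18 mm high, as the other. Leave it.
- glass_cutter: Cream glass cutter, 17 x 151 x 17 mm, lying on the table to the right in front of the shelf; origin under its centre. Leave it.
There are look-alikes about, which are no part of the job. What is shaped like the part that bears red_center but green or pink is not meant.

How it is judged:
By the outcome, as a careful person would: the job done as asked, in the order asked, and still so for the second after the job is handed in, while the arm keeps its last pose, push and grip.
It also fails if it takes over 58 s, if anything falls off the work surface, if the arm or the gripper's body presses on something with over 40 N, if the wrist force passes 120 N, or if a joint passes its speed limit or range.

ROBOT

A 6-joint arm with a two-finger parallel gripper is mounted at the origin on a cart in front of the work surface, level with it; the furniture and walls round the work are solid. World frame = base frame: x ahead of the robot, y to its left, z up, the work surface at z = 0. Lengths are in mm, angles in rad, forces in N, time in s.
With the tool pointing down it reaches from about 300 to 775 mm from the base axis. Payload 14.6 kg.
Tool frame: the origin (TCP) lies at the very end of the fingers, on their centre line; the grasp point (between the pads) lies 19 mm behind it; z points along the fingers, y is the line along which they close (so a half turn about z gives the same grasp; the last joint's range is limited). The gripper opens to 94 mm and grips with 3 to 60 N. Pads are 16 mm wide; open, the fingers measure 119 mm over their backs; the gripper's body (75 mm by 177 mm) begins 78 mm behind the grasp point.
Start: joints at [-0.067, 0.3, 1.521, -0, 1.321, -0.067], TCP at [549.99, -0.002, 205.446] pointing down, gripper open.
Joint ranges: [-3.03, 3.03], [-0.79, 2.21], [0.23, 2.52], [-1.04, 4.18], [0, 3.07], [-2.55, 2.55]. Speed limits (rad/s): [2.22, 2.22, 2.57, 3.14, 3.14, 3.14].

INTERFACE

Orientations are given as [roll, pitch, yaw] about the fixed x, y, z axes, in that order (R = Rz(yaw) Ry(pitch) Rx(roll)).
In Python, from cell import manip gives the robot as it stands.
- The arm moves only by the tool servo_tool, never from a script. Its argument "motion" is a list that holds one entry, the list of rows, each a list of 7 numbers: the shift along the world's x, y, z as a fraction of full scale, then the turn, a rotation vector about the world's x, y, z as a fraction of full scale, then the closure, from 0 (fully open) to 1 (shut). In form: [[[x, y, z, rx, ry, rz, gripper], ...]]. A call has 1 to 10 rows; each row is the pose to reach, as a shift and turn from the pose commanded when the call began, turning the shorter way round; what a row does not reach only later rows make up. Full scale, the value 1, is 0.5 m for a shift and pi rad for a turn. A row lasts 1/10 s, in which the tool goes at most 50 mm and 8.59 degrees, less where a joint would pass 70% of its speed; a pose out of reach is approached as far as the arm can. A call with a number of a shift or a turn outside -1 to 1 is refused whole. A call with a gripper value outside its range is refused whole. The fingers move at their own pace and stop on an object; "newtons" is the grip in N (left out, the last holds). Time passes only in rows, so rows that repeat a pose let the fingers close. It gives the time, the measured TCP pose, the force, the opening and the grip force at its end, in the units of the state.
- manip.read_state(): the state, without advancing time (a new reading comes with each control period).
- manip.camera(name): name is "scene" or "side" or "wrist"; returns a dict with "frame" (420x560x3 uint8, red, green, blue), "range_z" (420x560 float32, mm along the optical axis (not along the pixel's ray), 0 where there is no reading), "vfov" (degrees; the focal length in pixels is half the picture's height over the tangent of half this angle, whatever the lens; pixels are square), "cx", "cy" (the principal point, pixels), "k1" (the pictures are not rectified: a ray, as slopes to the right and down, at radius r is drawn at 1 + k1 r^2 times it, then the intrinsics apply), "cam_to_world" (4x4, takes a point from camera to world coordinates). Camera axes: x right, y down, z forward; pixel columns grow to the right and rows downward; lengths in mm; the calibration is good to about 2 mm. A picture is of the moment at which its call begins.
- manip.sign_off(): hands the job in; it is judged then, once.
The state is a dict: "clock": time; "joints": joint angles; "qd": joint speeds; "effort": joint torques, N m; "eef_pos": TCP position; "eef_rot": TCP orientation; "wrist_force": force on the tool from outside, world axes, zero at the start; "moment": the same for the moment, N m; "finger_gap": finger opening in mm; "finger_force": force on a finger pad.
Only numpy, scipy, OpenCV 4.12 (cv2) and the standard library are available. Lean on these libraries where they do the work, as an engineer would, in place of code of your own. Each camera call takes 0.05 s, during which the arm holds its last target. There are 200 camera calls.

## Working session

There is one attempt and no reset: what is moved stays moved. The work goes in short steps, Python scripts to look and compute and a tool call to move; the robot and the scene stay as the last step left them, time stands still between calls to the robot, and variables do not carry over. Pictures are saved under pics/ and viewed, at most 10 in all, crops included, and the job is handed in when it is done.

Besides the shell and the picture viewer there is one more tool, called after "Emit:" in YAML: its name, and indented under it one key for each argument. servo_tool: Moves the arm, as the interface text tells. Its arguments: {"type":"object","properties":{"motion":{"type":"array"},"newtons":{"type":"number"}},"required":["motion"]}

```bash
mkdir -p pics; cat > h.py <<'E'
import numpy as np, cv2
from cell import manip
def snap(name,tag):
    c=manip.camera(name); np.save(f'pics/{tag}.npy',c,allow_pickle=True)
    cv2.imwrite(f'pics/{tag}.png',c['frame'][:,:,::-1]); return c
def load(tag): return np.load(f'pics/{tag}.npy',allow_pickle=True).item()
def ray(c,u,v):
    f=c['frame'].shape[0]/2/np.tan(np.radians(c['vfov'])/2)
    K=np.array([[f,0,c['cx']],[0,f,c['cy']],[0,0,1.]])
    p=cv2.undistortPoints(np.array([[[u,v]]],float),K,np.array([c['k1'],0,0,0.]))[0,0]
    return np.array([p[0],p[1],1.])
def world(c,u,v,z=None):
    T=np.array(c['cam_to_world']); r=ray(c,u,v)
    if z is None:
        d=np.median(c['range_z'][int(v)-1:int(v)+2,int(u)-1:int(u)+2]); return (T[:3,:3]@(r*d)+T[:3,3]).round(1)
    w=T[:3,:3]@r; return (T[:3,3]+w*(z-T[2,3])/w[2]).round(1)
def project(c,p):
    T=np.array(c['cam_to_world']); q=T[:3,:3].T@(np.array(p,float)-T[:3,3]); x=q[:2]/q[2]
    x=x*(1+c['k1']*(x@x)); f=c['frame'].shape[0]/2/np.tan(np.radians(c['vfov'])/2)
    return x*f+[c['cx'],c['cy']]
def crop(tag,u0,v0,u1,v1,s,out):
    c=load(tag); cv2.imwrite(f'pics/{out}.png',cv2.resize(c['frame'][v0:v1,u0:u1,::-1],None,fx=s,fy=s,interpolation=cv2.INTER_CUBIC))
E
python3 - <<'E'
from h import *
for n in('scene','wrist','side'):
    c=snap(n,n+'0'); print(n,c['vfov'],c['cx'],c['cy'],c['k1'],np.round(c['cam_to_world'],2).tolist())
print(manip.read_state())
E
```

```text
scene 54.117563592486 282.8278981726574 207.64652878879173 0.020901491211197765 [[0.6, -0.41, 0.68, -361.1], [-0.8, -0.34, 0.5, -648.85], [0.02, -0.84, -0.53, 768.13], [0.0, 0.0, 0.0, 1.0]]
wrist 64.42146929022276 277.7052249863853 204.88475603577888 -0.0777161230410597 [[1.0, -0.0, -0.0, 549.67], [-0.0, -0.97, -0.25, 71.17], [-0.0, 0.25, -0.97, 383.19], [0.0, 0.0, 0.0, 1.0]]
side 46.45762644228571 276.38012540612306 205.3322494438039 -0.12233552915265652 [[-0.98, -0.14, 0.14, 291.54], [-0.2, 0.61, -0.77, 1097.86], [0.02, -0.78, -0.62, 964.53], [0.0, 0.0, 0.0, 1.0]]
{'clock': 0.15, 'joints': array([-6.66102517e-02,  3.00360245e-01,  1.52144630e+00, -2.35023188e-05,
        1.32071991e+00, -6.65783258e-02]), 'qd': array([ 1.05091043e-03, -3.05828400e-03, -1.49103557e-03, -2.21166207e-05,
       -1.58743884e-03,  7.26611167e-04]), 'effort': array([-2.50185103e-04, -5.31960297e+01, -3.52822959e+01,  7.07691838e-02,
        2.35654798e-02, -3.66386917e-05]), 'eef_pos': array([ 5.49789517e+02, -7.07133769e-04,  2.05004160e+02]), 'eef_rot': array([-3.14065941e+00, -3.94096270e-05,  1.57077021e+00]), 'wrist_force': array([0.07344508, 0.51034499, 0.30258699]), 'moment': array([-0.018365  ,  0.03581514, -0.01191463]), 'finger_force': 0.0, 'finger_gap': 93.8515141605578}
```

View pics/scene0.png

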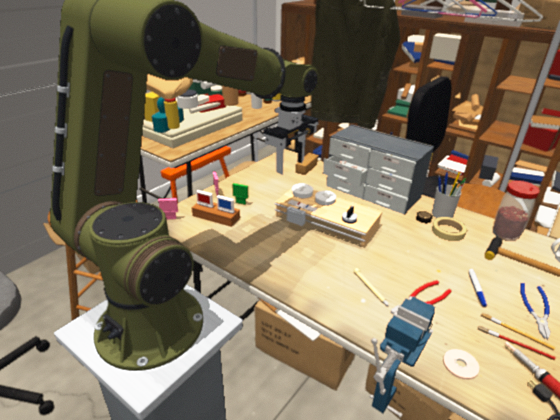

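View pics/wrist0.png

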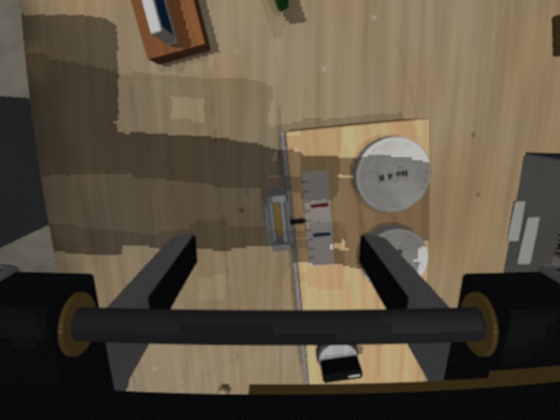

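The scene view shows the stand (red holder ~(205,198), blue ~(227,205)), the shelf and the knob ~(349,214). In the wrist view, the clip pocket is at ~(278,219), the pointer at ~(298,221), the red mark at ~(319,205) and the blue mark at ~(321,235). The knob is at ~(340,365).

```bash
python3 - <<'E'
from h import *
crop('wrist0',250,120,360,400,2,'w0c')
a=cv2.imread('pics/w0c.png'); crop('scene0',150,165,400,255,3,'s0c')
b=cv2.imread('pics/s0c.png'); b=b[:, :570]
w=np.zeros((560,800,3),np.uint8); w[:560,:220]=a; w[:270,230:800]=b
c=load('side0'); s=cv2.resize(c['frame'][:,:,::-1],(380,285)); w[272:557,230:610]=s
cv2.imwrite('pics/m1.png',w)
c=load('wrist0')
for n,p in dict(ptr=(303,221),red=(319,205),blue=(321,235),pocket=(278,219),knob=(340,362),deckTL=(288,132),deckTR=(427,120),deckBL=(300,380)).items(): print(n,world(c,*p))
c=load('scene0')
for n,p in dict(redc=(205,198),bluec=(227,205),knob=(349,214),st1=(194,212),st2=(238,222)).items(): print(n,world(c,*p))
E
```

```text
ptr [574.7 -26.5  62.9]
red [590.1  -9.6  64.2]
blue [593.1 -41.   64.2]
pocket [549.6 -29.7  45.1]
knob [ 615.8 -177.1   86.2]
deckTL [559.2  60.9  58.4]
deckTR [693.1  73.3  58.5]
deckBL [ 580.5 -280.2   -0.9]
redc [419.  242.7  65.7]
bluec [439.  163.   60.5]
knob [ 599.9 -192.    91.6]
st1 [387.8 267.6  16.2]
st2 [453.7 131.2  -0. ]
```

View pics/m1.png

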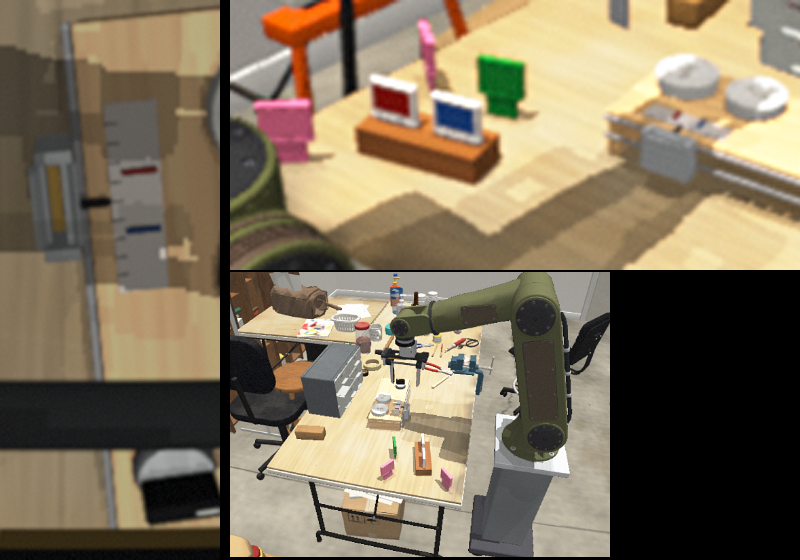

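Emit:
servo_tool:
  motion:
    - [[0.12,-0.44,0,0,0,0,0],[0.12,-0.44,0,0,0,0,0],[0.12,-0.44,0,0,0,0,0],[0.12,-0.44,0,0,0,0,0],[0.12,-0.44,0,0,0,0,0],[0.12,-0.44,0,0,0,0,0],[0.12,-0.44,0,0,0,0,0],[0.12,-0.44,0,0,0,0,0]]

```text
clock: 0.95
eef_pos: [609.9, -219.0, 205.4]
eef_rot: [-3.141, -0.0, 1.572]
wrist_force: [-0.5, -0.7, -0.2]
finger_gap: 94.0
finger_force: 0.0
```

```bash
python3 - <<'E'
from h import *
c=snap('wrist','w1'); s=manip.read_state(); print(s['eef_pos'],s['eef_rot'])
cv2.imwrite('pics/w1b.png',cv2.resize(c['frame'][:,:,::-1],(784,588)))
E
```

```text
[ 609.98897861 -218.8657283   205.62340505] [ 3.14155441e+00 -3.56804686e-05  1.57203341e+00]
```

View pics/w1b.png

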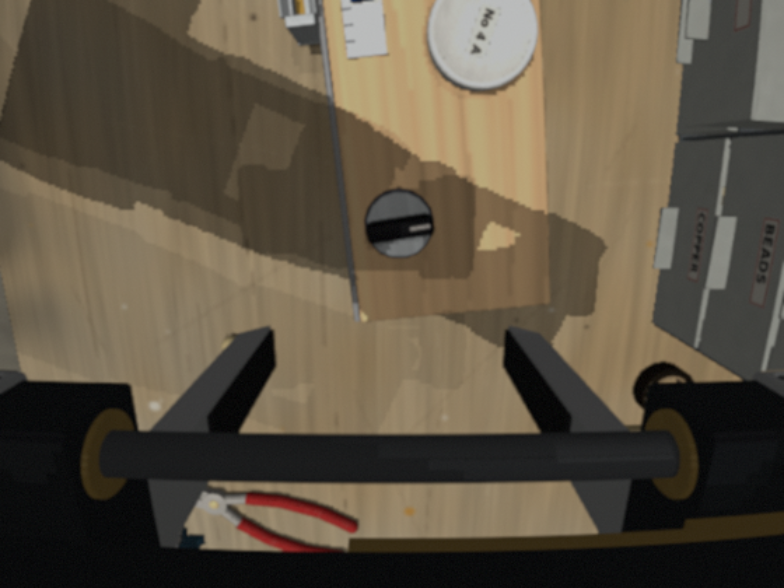

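The knob's disc is at ~(400,223) in the enlarged view. Its bar runs from (367,227) to (433,221) in line with the shelf's x, with a yaw of about 5°. The deck's near-right corner is at (360,320) and the far-right one at (549,302).

```bash
python3 - <<'E'
from h import *
c=load('w1'); k=1.4
for p in [(367,228),(433,224),(385,226),(400,225),(372,240),(390,205),(415,205),(400,250)]: print(p,world(c,p[0]/k,p[1]/k))
for p in [(400,190),(400,258),(366,223),(434,223)]: print('disc',world(c,p[0]/k,p[1]/k,73))
a=world(c,360/k,320/k,60);b=world(c,549/k,302/k,60);print(a,b,np.arctan2(*(b-a)[1::-1]))
w=load('wrist0')
a=world(w,288,132,60);b=world(w,427,120,60);print(a,b,np.arctan2(*(b-a)[1::-1]))
# crop coords of m1 left panel: u=250+x/2, v=120+y/2
for n,x,y in [('ptr',108,202),('ptrroot',84,203),('redL',123,172),('redR',155,169),('blueL',128,231),('blueR',160,228)]:
    print(n,world(w,250+x/2,120+y/2,63.5))
for n,x,y in [('pkTL',33,150),('pkBR',83,258),('pkBL',45,258),('pkTR',73,148),('brass',55,205)]: print(n,world(w,250+x/2,120+y/2),world(w,250+x/2,120+y/2,60))
E
```

```text
(367, 228) [ 596.3 -182.7   99.4]
(433, 224) [ 636.5 -180.2   99.5]
(385, 226) [ 607.3 -181.2  101.4]
(400, 225) [ 616.4 -180.7  100.5]
(372, 240) [ 599.4 -189.9  100.8]
(390, 205) [ 610.4 -170.6   75. ]
(415, 205) [ 626.8 -170.5   75.2]
(400, 250) [ 617.1 -200.5   74.6]
disc [ 617. -161.   73.]
disc [ 617.2 -206.2   73. ]
disc [ 594.5 -182.6   73. ]
disc [ 639.7 -182.6   73. ]
[ 588.7 -254.6   60. ] [ 726.3 -241.    60. ] 0.09851724252215227
[559.2  60.9  60. ] [692.5  73.3  60. ] 0.09275632018814377
ptr [575.7 -26.3  63.5]
ptrroot [563.6 -26.9  63.5]
redL [582.8 -10.8  63.5]
redR [598.6  -9.3  63.5]
blueL [586.1 -41.7  63.5]
blueR [602.3 -40.1  63.5]
pkTL [ 5.36e+02 -1.38e+01 -5.00e-01] [ 5.382e+02 -4.000e-01  6.000e+01]
pkBR [563.8 -60.2  53.7] [563.6 -57.7  60. ]
pkBL [544.  -56.1  63.9] [543.9 -57.7  60. ]
pkTR [558.2  -0.7  54.3] [558.    0.6  60. ]
brass [549.1 -33.5  45.3] [549.1 -29.   60. ]
```

Emit:
servo_tool:
  motion:
    - [[0.014,0.073,0,0,0,-0.471,0.5],[0.014,0.073,0,0,0,-0.471,0.5],[0.014,0.073,0,0,0,-0.471,0.5],[0.014,0.073,0,0,0,-0.471,0.5],[0.014,0.073,0,0,0,-0.471,0.5],[0.014,0.073,0,0,0,-0.471,0.5],[0.014,0.073,0,0,0,-0.471,0.5],[0.014,0.073,0,0,0,-0.471,0.5],[0.014,0.073,0,0,0,-0.471,0.5],[0.014,0.073,-0.16,0,0,-0.471,0.5]]

```text
clock: 2.0
eef_pos: [619.8, -183.3, 161.7]
eef_rot: [3.137, -0.011, 0.086]
wrist_force: [1.5, -1.1, 0.3]
finger_gap: 47.0
finger_force: 0.0
```

Emit:
servo_tool:
  motion:
    - [[0,0,-0.05,0,0,0,0.5],[0,0,-0.08,0,0,0,0.5],[0,0,-0.092,0,0,0,0.5],[0,0,-0.092,0,0,0,0.5],[0,0,-0.092,0,0,0,0.5]]

```text
clock: 2.5
eef_pos: [617.6, -183.6, 111.0]
eef_rot: [3.141, -0.002, 0.091]
wrist_force: [0.1, 0.8, -0.1]
finger_gap: 47.1
finger_force: 0.0
```

Emit:
servo_tool:
  motion:
    - [[0,0,-0.04,0,0,0,0.5],[0,0,-0.062,0,0,0,0.5],[0,0,-0.062,0,0,0,0.5],[0,0,-0.062,0,0,0,1],[0,0,-0.062,0,0,0,1],[0,0,-0.062,0,0,0,1],[0,0,-0.062,0,0,0,1],[0,0,-0.062,0,0,0,1],[0,0,-0.062,0,0,0,1],[0,0,-0.062,0,0,0,1]]
  newtons: 40

```text
clock: 3.5
eef_pos: [617.1, -183.8, 78.8]
eef_rot: [3.141, -0.001, 0.091]
wrist_force: [0.3, -2.1, 2.2]
finger_gap: 11.9
finger_force: 39.6
```

Emit:
servo_tool:
  motion:
    - [[0,0,0,0,0,0.04,1],[0,0,0,0,0,0.08,1],[0,0,0,0,0,0.12,1],[0,0,0,0,0,0.16,1],[0,0,0,0,0,0.2,1],[0,0,0,0,0,0.24,1],[0,0,0,0,0,0.28,1],[0,0,0,0,0,0.32,1],[0,0,0,0,0,0.337,1],[0,0,0,0,0,0.337,1]]

```text
clock: 4.5
eef_pos: [616.8, -183.3, 78.7]
eef_rot: [-3.141, -0.0, 1.151]
wrist_force: [-3.8, 0.7, 5.8]
finger_gap: 11.8
finger_force: 39.6
```

Emit:
servo_tool:
  motion:
    - [[0,0,0,0,0,0,1],[0,0,0,0,0,0,0.6],[0,0,0,0,0,0,0.6],[0,0,0,0,0,0,0.6],[0,0,0.06,0,0,0,0.6],[0,0,0.12,0,0,0,0.6],[0,0,0.12,0,0,0,0.6]]

```text
clock: 5.2
eef_pos: [618.6, -184.0, 142.8]
eef_rot: [3.135, -0.001, 1.149]
wrist_force: [-0.1, 0.4, -0.2]
finger_gap: 37.3
finger_force: 0.0
```

```bash
python3 - <<'E'
from h import *
print(project(load('wrist0'),[617,-184,100]))
s=manip.read_state(); print(s['eef_pos'],s['eef_rot'],s['joints'])
E
```

```text
[343.06543403 376.49976482]
[ 618.60940962 -184.01591252  142.75406534] [ 3.13505673e+00 -5.47685459e-04  1.14942676e+00] [-3.45893315e-01  5.60362647e-01  1.30039734e+00  5.57104033e-05
  1.27427406e+00  7.54619354e-02]
```

Emit:
servo_tool:
  motion:
    - [[0,0,0.03,0,0,0.04,0.6],[-0.05,0.1,0.03,0,0,0.08,0.3],[-0.104,0.2,0.03,0,0,0.12,0],[-0.104,0.227,0.03,0,0,0.163,0],[-0.104,0.227,0.03,0,0,0.163,0],[-0.104,0.227,0.03,0,0,0.163,0],[-0.104,0.227,0.03,0,0,0.163,0]]

```text
clock: 5.9
eef_pos: [565.2, -70.9, 153.0]
eef_rot: [-3.141, 0.0, 1.659]
wrist_force: [0.5, 0.3, 0.9]
finger_gap: 82.4
finger_force: 0.0
```

```bash
python3 - <<'E'
from h import *
c=snap('wrist','w2'); s=manip.read_state(); print(s['eef_pos'],s['eef_rot'])
p=project(c,[562,-15,62]); print(p)
u,v=int(p[0])-95,max(0,int(p[1])-75); print(u,v)
crop('w2',u,v,u+200,v+150,4,'w2c')
E
```

```text
[565.20026078 -71.00178978 153.01384252] [-3.14119518e+00 -6.82067731e-05  1.65905667e+00]
[280.1578355  140.49348819]
185 65
```

View pics/w2c.png

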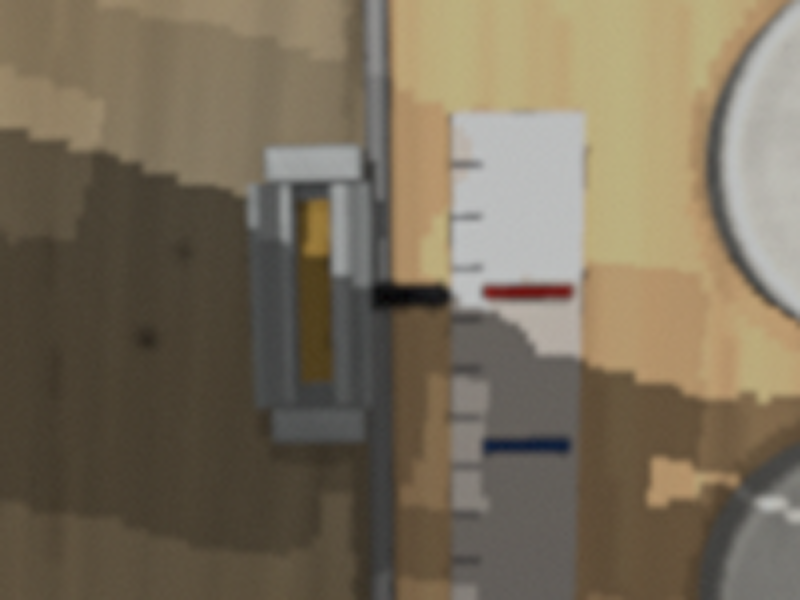

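The pointer (tip ~(445,295) in the crop) is level with the red mark (centre (528,292)) to within about 0.3 mm. The pocket is centred at ~(314,293), with its end walls at (313,163) and (317,424) and the brass plate at x 300–330.

```bash
python3 - <<'E'
from h import *
c=load('w2'); P=lambda x,y:(185+(x+.5)/4-.5,65+(y+.5)/4-.5)
for n,x,y in [('wallT',313,163),('wallB',317,424),('lip',268,300),('back',358,300),('brass',316,260),('brass2',316,350),('ptr',410,295),('red',528,292),('strip',510,140)]: print(n,world(c,*P(x,y)))
for z in (45,66): print(z,[world(c,*P(x,y),z).tolist() for x,y in [(300,290),(330,290),(250,290),(372,290),(278,290),(350,290)]])
u=c['range_z']; r=int(P(0,270)[1]); 
for x in range(236,400,8): print(x,world(c,*P(x,270)),end=' ')
zr=[world(c,*P(x,y),63.5) for x,y in[(485,293.5),(572,291)]];print(zr)
zp=[world(c,*P(x,y),64) for x,y in[(380,296.5),(445,295.3)]];print(zp)
d=zp[1]-sum(zr)/2; a=.093;print('tip y rel red',-np.sin(a)*d[0]+np.cos(a)*d[1])
E
```

```text
wallT [546.3  10.7  64.9]
wallB [551.  -39.9  64.3]
lip [539.4 -16.2  62.9]
back [557.2 -14.7  62.8]
brass [547.6  -8.1  45.4]
brass2 [549.  -26.9  45.7]
ptr [567.3 -12.8  63.5]
red [590.4 -10.   64.9]
strip [584.   18.7  61.3]
45 [[544.7, -14.6, 45.0], [551.0, -14.1, 45.0], [534.1, -15.5, 45.0], [559.8, -13.3, 45.0], [540.0, -15.0, 45.0], [555.2, -13.7, 45.0]]
66 [[545.7, -13.6, 66.0], [551.5, -13.1, 66.0], [535.9, -14.4, 66.0], [559.7, -12.4, 66.0], [541.4, -13.9, 66.0], [555.5, -12.7, 66.0]]
236 [526.4 -13.5  -1.1] 244 [528.4 -13.3  -0.9] 252 [535.8 -10.7  62.6] 260 [537.4 -10.5  63.3] 268 [538.8 -10.4  61.6] 276 [540.3 -10.4  59.3] 284 [541.7 -10.3  57.3] 292 [543.3 -10.2  57.1] 300 [544.3 -10.5  44.9] 308 [546.  -10.3  45.3] 316 [547.7 -10.2  45.3] 324 [549.4 -10.1  45.2] 332 [551.1  -9.9  45.6] 340 [553.   -9.3  59.3] 348 [554.6  -9.1  60. ] 356 [556.3  -8.9  62. ] 364 [557.8  -8.7  63.8] 372 [559.4  -8.6  63.6] 380 [561.1  -8.7  54.3] 388 [562.7  -8.6  53.4] 396 [564.2  -8.3  58.9] [array([582.1, -11.2,  63.5]), array([599.2,  -9.1,  63.5])]
[array([561.4, -13.6,  64. ]), array([574.2, -12.2,  64. ])]
tip y rel red -0.5134954880676337
```

Emit:
servo_tool:
  motion:
    - [[-0.28,0.46,0.1,0,0,0.05,0],[-0.28,0.46,0.1,0,0,0.05,0],[-0.28,0.46,0.1,0,0,0.05,0],[-0.28,0.46,0.1,0,0,0.05,0],[-0.28,0.46,0.1,0,0,0.05,0],[-0.28,0.46,0.1,0,0,0.05,0],[-0.28,0.46,0.1,0,0,0.05,0],[-0.28,0.46,0.1,0,0,0.05,0],[-0.28,0.46,0.1,0,0,0.05,0]]

```text
clock: 6.85
eef_pos: [425.6, 159.0, 203.1]
eef_rot: [-3.141, 0.0, 1.817]
wrist_force: [0.0, 0.5, -0.1]
finger_gap: 94.0
finger_force: 0.0
```

```bash
python3 - <<'E'
from h import *
c=snap('wrist','w3'); s=manip.read_state(); print(s['eef_pos'],s['eef_rot'])
p=project(c,[419,243,85]); print(p)
cv2.imwrite('pics/w3b.png',cv2.resize(c['frame'][:300,80:480,::-1],(800,600),interpolation=cv2.INTER_CUBIC))
E
```

```text
[425.54477051 159.00164375 203.05440732] [-3.14092182e+00  1.01010647e-04  1.81695781e+00]
[294.35964994 106.9403416 ]
```

View pics/w3b.png

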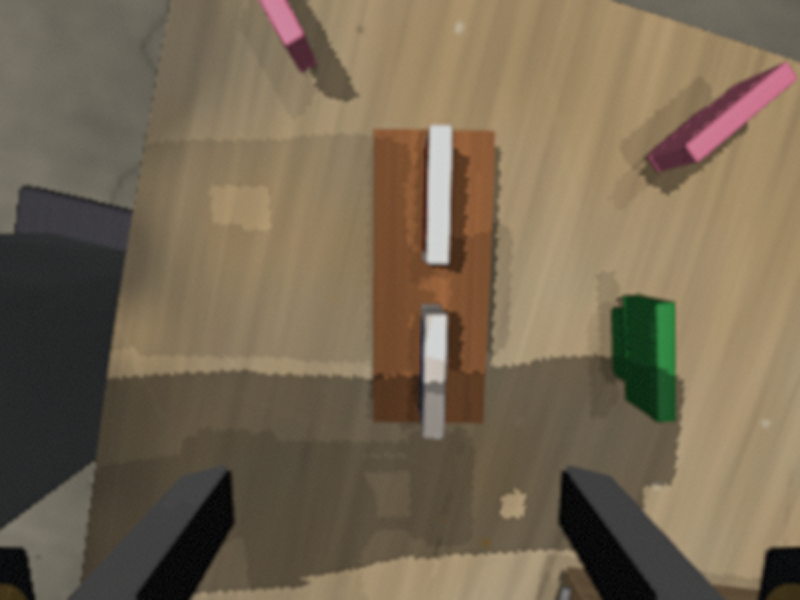

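The stand is upright in the view. The top of the red holder runs from (441,125) to (437,264) and that of the blue one from (437,312) to (433,438). Green and pink look-alikes stand apart from it.

```bash
python3 - <<'E'
from h import *
c=load('w3'); P=lambda x,y:(80+(x+.5)/2-.5,(y+.5)/2-.5)
print(world(c,*P(439,194)),world(c,*P(435,375)))
a,b,m=[world(c,*P(x,y),84) for x,y in[(441,126),(437,263),(439,194)]]; print(a,b,m,np.linalg.norm(a-b),np.arctan2(-(a-b)[0],(a-b)[1]))
e,f=[world(c,*P(x,y),84) for x,y in[(437,313),(433,438)]]; print(e,f)
q=[world(c,*P(x,y),34) for x,y in[(373,130),(495,130),(485,422),(373,422)]];print(q,sum(q)/4)
E
```

```text
[420.9 252.3  84.3] [439.5 175.4  83.9]
[414.7 279.4  84. ] [427.6 223.9  84. ] [421.  252.3  84. ] 56.97946998700495 0.22837737870805155
[433.2 202.8  84. ] [446.3 146.4  84. ]
[array([383.8, 278. ,  34. ]), array([442.1, 292.9,  34. ]), array([477.7, 148.2,  34. ]), array([418.9, 133.4,  34. ])] [430.625 213.125  34.   ]
```

Emit:
servo_tool:
  motion:
    - [[-0.009,0.09,0,0,0,-0.003,0.4],[-0.009,0.187,0,0,0,-0.003,0.4],[-0.009,0.187,0,0,0,-0.003,0.4],[-0.009,0.187,-0.08,0,0,-0.003,0.4],[-0.009,0.187,-0.16,0,0,-0.003,0.4],[-0.009,0.187,-0.21,0,0,-0.003,0.4],[-0.009,0.187,-0.21,0,0,-0.003,0.4],[-0.009,0.187,-0.21,0,0,-0.003,0.4]]

```text
clock: 7.7
eef_pos: [421.2, 252.9, 99.1]
eef_rot: [-3.142, 0.0, 1.808]
wrist_force: [0.5, -1.0, 1.2]
finger_gap: 56.2
finger_force: 0.0
```

```bash
python3 - <<'E'
from h import *
s=manip.read_state(); print(s['eef_pos'],s['eef_rot'])
E
```

```text
[421.15916368 252.89165004  99.08156558] [-3.14152980e+00  9.24411814e-05  1.80836267e+00]
```

Down 52 mm and grip.

Emit:
servo_tool:
  motion:
    - [[0,-0.001,-0.06,0,0,0,0.4],[0,-0.001,-0.104,0,0,0,0.4],[0,-0.001,-0.104,0,0,0,0.4],[0,-0.001,-0.104,0,0,0,1],[0,-0.001,-0.104,0,0,0,1],[0,-0.001,-0.104,0,0,0,1],[0,-0.001,-0.104,0,0,0,1],[0,-0.001,-0.104,0,0,0,1],[0,-0.001,-0.104,0,0,0,1],[0,-0.001,-0.104,0,0,0,1]]
  newtons: 45

```text
clock: 8.7
eef_pos: [420.5, 253.0, 46.5]
eef_rot: [3.141, -0.0, 1.81]
wrist_force: [-0.8, 0.3, 2.0]
finger_gap: 9.9
finger_force: 45.0
```

Emit:
servo_tool:
  motion:
    - [[0,0,0.02,0,0,0,1],[0,0,0.06,0,0,0,1],[0,0,0.12,0,0,0,1],[0,0,0.2,0,0,0,1],[0.06,-0.1,0.22,0,0,-0.046,1],[0.12,-0.2,0.22,0,0,-0.046,1],[0.18,-0.3,0.22,0,0,-0.046,1],[0.22,-0.38,0.22,0,0,-0.046,1],[0.255,-0.46,0.22,0,0,-0.046,1],[0.255,-0.535,0.22,0,0,-0.046,1]]

```text
clock: 9.7
eef_pos: [548.9, -15.9, 157.0]
eef_rot: [3.141, -0.0, 1.665]
wrist_force: [0.9, 1.3, -0.3]
finger_gap: 9.8
finger_force: 45.0
```

Emit:
servo_tool:
  motion:
    - [[0,0,0,0,0,0,1],[0,0,0,0,0,0,1],[0,0,-0.05,0,0,0,1],[0,0,-0.05,0,0,0,1],[0,0,-0.05,0,0,0,1]]

```text
clock: 10.2
eef_pos: [547.8, -12.9, 132.0]
eef_rot: [-3.141, -0.0, 1.667]
wrist_force: [-0.1, -0.4, 0.1]
finger_gap: 10.0
finger_force: 45.0
```

```bash
python3 - <<'E'
from h import *
c=snap('wrist','w4'); s=manip.read_state(); print(s['eef_pos'],s['eef_rot'])
p=project(c,[548.2,-14.5,65]); print(p)
u,v=int(p[0])-100,max(0,int(p[1])-75); print(u,v)
crop('w4',u,v,u+200,v+150,4,'w4c')
E
```

```text
[548.11401905 -13.0858149  132.44102926] [3.14098074e+00 3.52869706e-05 1.66633850e+00]
[278.4669564  218.57844542]
178 143
```

View pics/w4c.png

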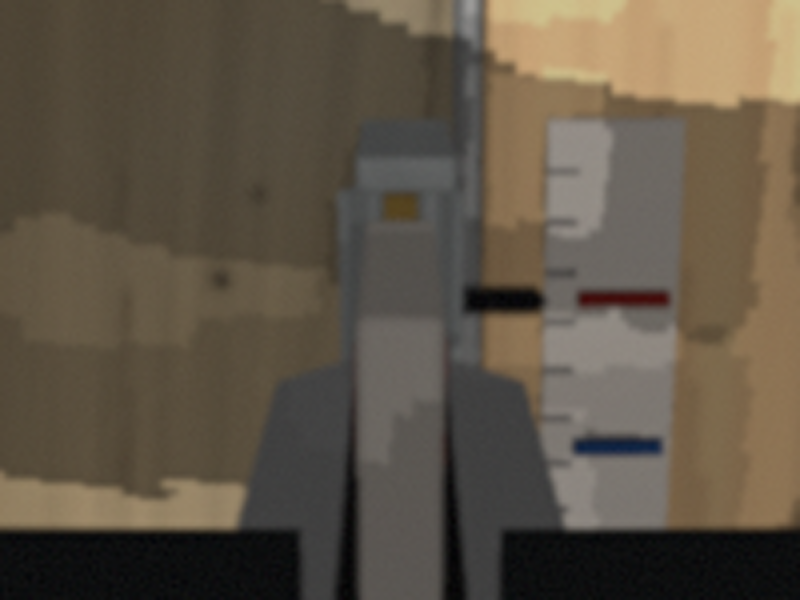

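The holder's edge (358–445, centre ~402 in the crop) stands over the clip (343–465, centre 404; brass centre ~400), so they are aligned in x. The pointer (y 299) is still level with the red mark (298).

Emit:
servo_tool:
  motion:
    - [[0,-0.002,0,0,0,0,1],[0,-0.002,-0.03,0,0,0,1],[0,-0.002,-0.05,0,0,0,1],[0,-0.002,-0.06,0,0,0,1],[0,-0.002,-0.07,0,0,0,1],[0,-0.002,-0.08,0,0,0,1],[0,-0.002,-0.086,0,0,0,1],[0,-0.002,-0.09,0,0,0,1],[0,-0.002,-0.09,0,0,0,1]]
  newtons: 58

```text
clock: 11.15
eef_pos: [547.9, -15.0, 86.3]
eef_rot: [-3.141, -0.0, 1.665]
wrist_force: [-0.2, 0.4, -1.0]
finger_gap: 9.7
finger_force: 58.0
```

No side forces, so the tongue is in. I'll press down slowly.

Emit:
servo_tool:
  motion:
    - [[0,0,-0.004,0,0,0,1],[0,0,-0.008,0,0,0,1],[0,0,-0.011,0,0,0,1],[0,0,-0.014,0,0,0,1],[0,0,-0.016,0,0,0,1],[0,0,-0.018,0,0,0,1],[0,0,-0.018,0,0,0,1],[0,0,-0.018,0,0,0,1]]

```text
clock: 11.95
eef_pos: [548.2, -15.0, 77.9]
eef_rot: [3.141, 0.0, 1.665]
wrist_force: [-1.2, -0.5, 6.9]
finger_gap: 9.6
finger_force: 58.0
```

Emit:
servo_tool:
  motion:
    - [[0,0,-0.002,0,0,0,1],[0,0,-0.003,0,0,0,1],[0,0,-0.004,0,0,0,1],[0,0,-0.004,0,0,0,1],[0,0,-0.004,0,0,0,1]]

```text
clock: 12.45
eef_pos: [548.3, -15.1, 76.5]
eef_rot: [3.14, 0.0, 1.665]
wrist_force: [-3.4, 1.0, 13.2]
finger_gap: 9.7
finger_force: 58.0
```

Emit:
servo_tool:
  motion:
    - [[0,0,-0.001,0,0,0,1],[0,0,-0.002,0,0,0,1],[0,0,-0.002,0,0,0,1],[0,0,-0.002,0,0,0,1]]

```text
clock: 12.85
eef_pos: [548.4, -15.1, 76.4]
eef_rot: [3.14, 0.0, 1.665]
wrist_force: [-8.3, 0.6, 23.2]
finger_gap: 9.5
finger_force: 58.0
```

```bash
python3 - <<'E'
from h import *
c=snap('wrist','w5'); snap('scene','s5'); d=snap('side','d5'); s=manip.read_state(); print(s['eef_pos'],s['wrist_force'],s['moment'])
p=project(c,[548.2,-14.5,65]); u,v=int(p[0])-65,max(0,int(p[1])-75)
w=np.zeros((600,800,3),np.uint8)
w[:600,:520]=cv2.resize(c['frame'][v:v+150,u:u+130,::-1],(520,600),interpolation=3)
q=load('s5'); p=project(q,[548,-14,80]).astype(int); w[:300,525:800]=cv2.resize(q['frame'][p[1]-30:p[1]+30,p[0]-27:p[0]+28,::-1],(275,300),interpolation=3)
p=project(d,[548,-14,80]).astype(int); w[300:,525:800]=cv2.resize(d['frame'][p[1]-30:p[1]+30,p[0]-27:p[0]+28,::-1],(275,300),interpolation=3)
cv2.imwrite('pics/m5.png',w); print(u,v)
E
```

```text
[548.39903857 -15.071908    76.34812727] [-8.00092825  0.67722457 22.85283566] [0.08957186 1.81865923 0.013199  ]
212 166
```

View pics/m5.png

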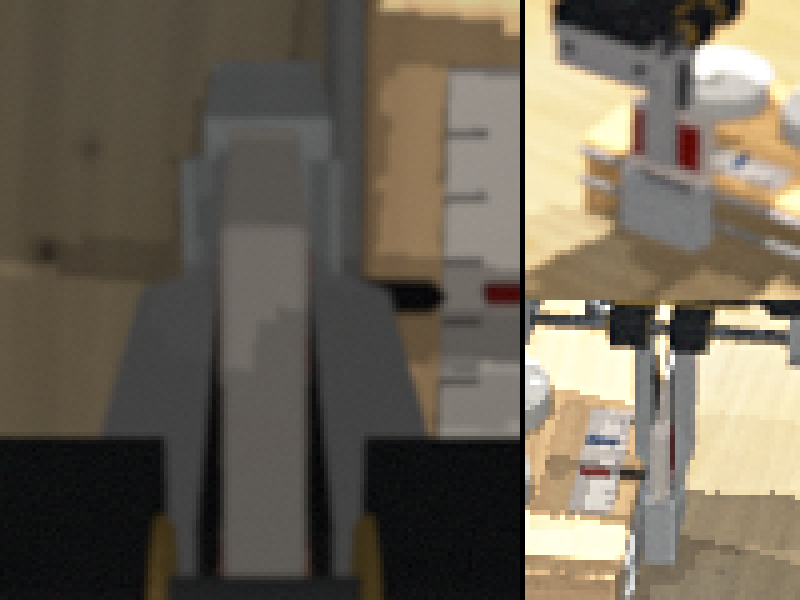

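The tongue is in the pocket, the shoulders appear to sit on the clip, and the pointer is level with the red mark. There is a side force of −8 N in x. I'll relieve it and check whether the holder drops further.

Emit:
servo_tool:
  motion:
    - [[-0.0008,0,0,0,0,0,1],[-0.0016,0,0,0,0,0,1],[-0.0016,0,0,0,0,0,1],[-0.0016,0,0,0,0,0,1]]

```text
clock: 13.4
eef_pos: [548.3, -15.1, 76.4]
eef_rot: [3.138, 0.001, 1.665]
wrist_force: [-3.6, 1.4, 20.2]
finger_gap: 9.9
finger_force: 58.0
```

```bash
python3 - <<'E'
from h import *
c=load('w5'); P=lambda x,y:(212+(x+.5)/4-.5,166+(y+.5)/4-.5)
print([world(c,*P(x,y)).tolist() for x,y in[(265,260),(265,320),(265,400),(265,500),(265,540)]])
print('wall',[world(c,*P(x,y)).tolist() for x,y in[(270,122),(215,124),(320,124),(195,200),(335,200)]])
w=load('w4'); Q=lambda x,y:(178+(x+.5)/4-.5,143+(y+.5)/4-.5)
print('before',[world(w,*Q(x,y)).tolist() for x,y in[(402,350),(402,400),(402,450),(402,500)]])
E
```

```text
[[545.9, 8.7, 114.1], [546.6, 1.5, 113.8], [547.5, -8.1, 114.2], [548.7, -21.0, 113.8], [549.2, -26.3, 113.6]]
wall [[546.3, 13.4, 65.0], [538.3, 12.3, 64.9], [553.6, 13.7, 65.0], [536.3, 0.1, 63.5], [557.1, 2.3, 64.4]]
before [[545.4, 11.1, 169.6], [546.0, 5.0, 169.0], [546.5, -0.7, 169.8], [547.1, -7.2, 169.1]]
```

The holder's top is 48.9 mm above the wall tops (49 when home), so it is fully seated and has not slipped in the grip.

```bash
python3 -c "
from cell import manip
s=manip.read_state();print(s['wrist_force'],s['eef_pos']);print(manip.sign_off())"
```

```text
[-3.56685598  1.38254006 20.16036502] [548.274589   -15.06052678  76.41287107]
the job is handed in; nothing more can be done
None
```

The job is handed in: the pointer was set level with the red mark (within about 0.5 mm) and the knob released, and the red holder is fully home in the clip, still gripped and pressed down with about 20 N.

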